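# Load the lacquer curing box and lower its lid

### The arm

A 7-joint arm with a two-finger parallel gripper is mounted at the origin on a cart in front of the work surface, level with it; the furniture and walls round the work are solid. World frame = base frame: x ahead of the robot, y to its left, z up, the work surface at z = 0. Lengths are in m, angles in rad, forces in N, time in s.
With the tool pointing down it reaches from about 0.425 to 0.875 m from the base axis. Payload 4.7 kg.
Tool frame: the origin (TCP) lies at the very end of the fingers, on their centre line; the grasp point (between the pads) lies 19 mm behind it; z points along the fingers, y is the direction in which the jaws open and shut (so a half turn about z gives the same grasp; the last joint's range is limited). The gripper opens to 87 mm and grips with 3 to 60 N. Pads are 19 mm wide; open, the fingers measure 117 mm over their backs; the gripper's body (75 mm by 190 mm) begins 51 mm behind the grasp point.
Start: joints at [0.014, 0.321, -0.07, 1.45, 0.023, 1.371, -0.057], TCP at [0.65, -0, 0.223] pointing down, gripper open.
Joint ranges: [-2.86, 2.86], [-0.3, 2.09], [-1.38, 1.24], [0.06, 2.45], [-1.56, 4.7], [0.09, 2.05], [-2.69, 2.69]. Speed limits (rad/s): [2.57, 2.57, 3.14, 3.14, 3.14, 3.14, 3.14].

### API

Orientations are given as a rotation vector (axis times angle).
In Python, from bench import ctrl, get_image, camera_info gives the robot as it stands.
- The arm moves only by the tool carry_out, never from a script. Its argument "commands" is a list of rows, each an object of numbers: "tx", "ty", "tz": the shift along the tool's x, y, z in m; "rx", "ry", "rz": the turn, a rotation vector about the tool's x, y, z in rad; "jaw": the opening, from 0 (shut) to 1 (fully open). In form: [{"tx": .., "ty": .., "tz": .., "rx": .., "ry": .., "rz": .., "jaw": ..}, ...]. A call has 1 to 12 rows; each row is the pose to reach, as a shift and turn from the pose commanded when the call began, along the tool's axes at that moment; what a row does not reach only later rows make up. A row lasts 1/8 s, in which the tool goes at most 62.5 mm and 10.7 degrees, less where a joint would pass 70% of its speed; a pose out of reach is approached as far as the arm can. A call with a gripper value outside its range is refused whole. The fingers move at their own pace and stop on an object; "grip_force" is the grip in N (left out, the last holds). Time passes only in rows, so rows that repeat a pose let the fingers close. It gives the time, the measured TCP pose, the force and the opening at its end, in the units of the state.
- ctrl.get_state(): the state, without advancing time (a new reading comes with each control period).
- get_image(name): name is "scene" or "side" or "wrist"; returns the picture (420x560x3 uint8, red, green, blue); there is no depth.
- camera_info(name): a dict with "intrinsics" (3x3 intrinsics, pixels), "R" (3x3) and "t" (3): a world point X has camera coordinates R X + t. Camera axes: x right, y down, z forward; pixel columns grow to the right and rows downward; lengths in m; the calibration is good to about 2 mm. A picture is of the moment at which its call begins: read the wrist's pose just before it. camera_info takes no time and is no camera call; for the wrist camera it gives the pose at the moment of the call.
- ctrl.close_job(): hands the job in, once; it reports no verdict.
The state is a dict: "time": time; "joint_positions": joint angles; "qd": joint speeds; "joint_torque": joint torques, N m; "position": TCP position; "tool_rot": TCP orientation; "ft_force": force on the tool from outside, world axes, zero at the start; "torque": the same for the moment, N m; "grip_width": opening from 0.0 (shut) to 1.0 (fully open).
Only numpy, scipy, OpenCV 4.12 (cv2) and the standard library are available. Lean on these libraries where they do the work, as an engineer would, in place of code of your own. Each camera call takes 0.05 s, during which the arm holds its last target.

### The job

The freshly lacquered curved shell has to cure dust-free. Slide it along the ledge into the wooden curing box until it lies square against the stop strip on the box floor, then swing the lid over and lower it fully closed without letting it slam, and leave the things standing around undisturbed.

Things in the scene. Friction and masses are not known exactly. Their poses are not given: they have to be found in the camera images.
- curing_box: Low wooden box, fixed. Origin: centre of the box on the table; z up, +x from open front to hinged back, y along the hinge. Inside x -80..80, y -100..100 mm. Floor top at z 6, going on in front as a loading ledge to x -182 (edged by 4 mm high fillets at y +-104). Side and back walls 8 mm thick, tops at z 52; no front wall. Lies turned: ledge to the robot's right, hinge to its left.
- stop_face (a point): Middle of the front face (towards the open front) of the stop strip, at floor level: box frame (25, 0, 6) mm. The strip is a wooden bar 10 mm high and 10 mm wide across the whole floor, parallel to the hinge. Axes as the box's.
- shell_center (a point): Centre, half-way up, of the black arched shell (like a shallow gutter tile), 74 (its x) x 158 (its y) x 19 mm, loose, 0.09 to 0.15 kg. Starts on the ledge, hollow side down, long sides within 0.1 rad of parallel to the stop strip, centre outside the box and within 12 mm of the box's middle line. Home: long edge at the strip, centre 37 mm in front of it.
- lid (a joint): Lid angle (rad): 0 closed, level on the walls; 1.57 upright; starts at 1.6 to 1.9, leaning back; limit 2.0. The hinge is stiff: the lid stays at any angle where it is left; pushing it takes about 5 N or less at the free edge. No catch.
- lid_hinge (a point): Middle of the hinge axis: box frame (88, 0, 54) mm. Axes turn with the lid and equal the box's when it is closed: y is the hinge axis, -x runs from hinge to free edge, +z out of the outer face (up when closed).
- lid_rail (a point): Middle of the lid's front rail on its outer face, (-157, 0, 6) mm in the lid_hinge frame: a good place to push. The lid is a wooden frame 216 mm wide, 8 mm thick, with a clear window; free edge 180 mm from the hinge, rail from 134 to 180 mm. At the free edge a flap 7 mm thick stands 40 mm out of the inner face; it closes the box's front.
- lacquer_tin: Bystander: lever-lid tin, 73 mm wide, 78 mm tall; origin at its underside.
- jar_putty: Bystander: screw-lid jar, 66 mm wide, 82 mm tall; origin at its underside.
- sand_block: Bystander: grey sanding block, 48 x 74 x 28 mm; origin at its underside.

How it is judged:
By the outcome, as a careful person would: the job done as asked, in the order asked, and still so for the second after the job is handed in, with the robot touching nothing.
It also fails if it takes over 64 s, if anything falls off the work surface, if the arm or the gripper's body presses on something with over 40 N, if the wrist force passes 120 N, or if a joint passes its speed limit or range.

## Working session

There is one attempt and no reset: what is moved stays moved. The work goes in short steps, Python scripts to look and compute and a tool call to move; the robot and the scene stay as the last step left them, time stands still between calls to the robot, and variables do not carry over. Pictures are saved under pics/ and viewed, and the job is handed in when it is done.

Besides the shell and the picture viewer there is one more tool, called after ">>>" as a command line: name --argument value ..., lists and objects as JSON in quotes. carry_out: Moves the arm, as the interface text tells. Its arguments: {"type":"object","properties":{"commands":{"type":"array"},"grip_force":{"type":"number"}},"required":["commands"]}

```bash
mkdir -p pics; ls; python3 - <<'E'
from bench import ctrl,get_image,camera_info
import cv2
for n in ["scene","side","wrist"]:
    im=get_image(n); cv2.imwrite(f"pics/a_{n}.png",im[:,:,::-1]); 
    print(n,camera_info(n))
print(ctrl.get_state())
E
```

```text
pics
scene {'intrinsics': array([[435.73867857,   0.        , 286.66153692],
       [  0.        , 435.73867857, 212.69162692],
       [  0.        ,   0.        ,   1.        ]]), 'R': array([[-0.72234871,  0.69144833, -0.01056206],
       [ 0.56999842,  0.5866843 , -0.57524198],
       [-0.39155351, -0.42154566, -0.81791509]]), 't': array([ 0.3675925 , -0.31432232,  1.769651  ])}
side {'intrinsics': array([[530.88024182,   0.        , 278.54488098],
       [  0.        , 530.88024182, 202.80638017],
       [  0.        ,   0.        ,   1.        ]]), 'R': array([[ 0.81697913, -0.57664459,  0.00511046],
       [-0.45700238, -0.65282632, -0.60412468],
       [ 0.35170147,  0.49122176, -0.79687342]]), 't': array([-0.41908739,  0.32865556,  1.31499942])}
wrist {'intrinsics': array([[357.54388482,   0.        , 278.06496858],
       [  0.        , 357.54388482, 211.79766845],
       [  0.        ,   0.        ,   1.        ]]), 'R': array([[ 9.99999873e-01, -2.95649332e-04, -4.07814628e-04],
       [-1.67967137e-04, -9.59009862e-01,  2.83372645e-01],
       [-4.74877183e-04, -2.83372541e-01, -9.59009790e-01]]), 't': array([-0.65027143, -0.03377711,  0.39043022])}
{'time': 0.15, 'joint_positions': array([ 0.01406168,  0.32164448, -0.07005707,  1.45138804,  0.02263276,
        1.37079044, -0.05692945]), 'qd': array([ 0.00057623, -0.00191439,  0.00135042, -0.00357067,  0.0009104 ,
       -0.0001651 , -0.00045687]), 'joint_torque': array([ 2.16972071e-04, -4.91794288e+01, -4.04079035e-01, -3.12878716e+01,
       -6.39387709e-02,  4.04033612e-02,  9.90178205e-05]), 'position': array([ 6.49588864e-01, -5.04051239e-05,  2.21721289e-01]), 'tool_rot': array([-2.22076976e+00, -2.22079943e+00,  1.73890345e-03]), 'ft_force': array([-0.66870022, -0.30502583, -0.57197923]), 'torque': array([-0.0100181 ,  0.02515678,  0.01928612]), 'grip_width': 0.9994153604223671}
```

View pics/a_scene.png

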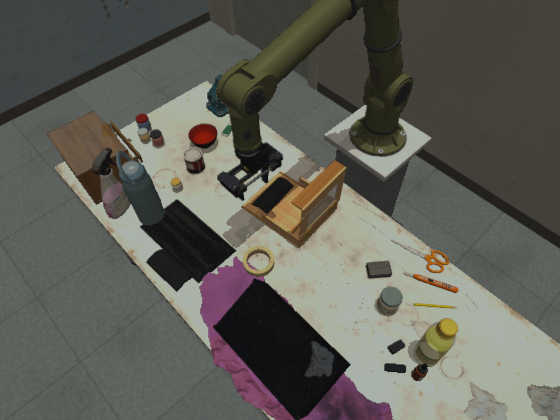

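View pics/a_side.png

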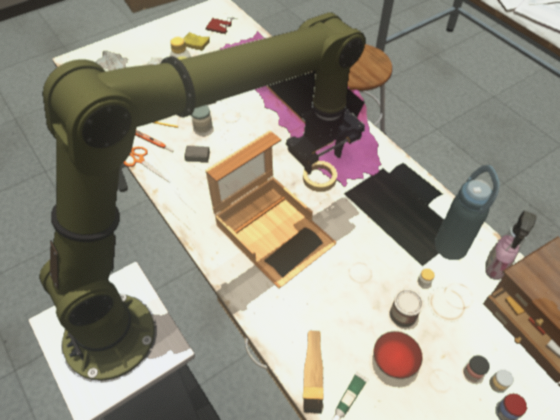

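View pics/a_wrist.png

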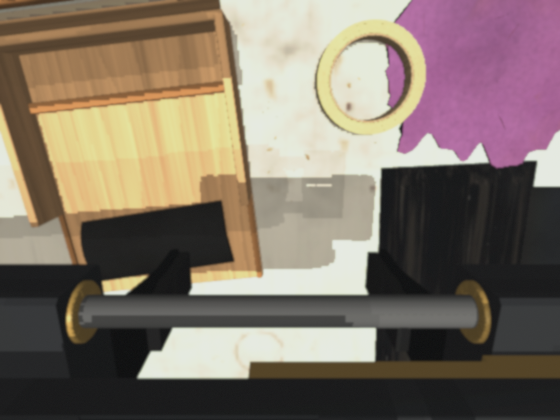

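Scene: box at about (295,205), shell black at (270,195), lid upright with window at (320,200). Side: box (275,230), shell (293,253). Wrist: shell corners about (82,222),(222,202),(233,262), stop strip from (32,107) to (223,88). I'll zoom in to get exact corners.

```bash
python3 - <<'E'
import cv2
def crop(n,x0,y0,x1,y1,s):
    im=cv2.imread(f"pics/a_{n}.png")[y0:y1,x0:x1]
    im=cv2.resize(im,None,fx=s,fy=s,interpolation=cv2.INTER_CUBIC)
    for x in range((x0//20+1)*20,x1,20):
        cv2.line(im,((x-x0)*s,0),((x-x0)*s,6),(0,0,255),1); cv2.putText(im,str(x),((x-x0)*s-10,16),0,.35,(0,0,255),1)
    for y in range((y0//20+1)*20,y1,20):
        cv2.line(im,(0,(y-y0)*s),(6,(y-y0)*s),(0,0,255),1); cv2.putText(im,str(y),(8,(y-y0)*s+4),0,.35,(0,0,255),1)
    cv2.imwrite(f"pics/b_{n}.png",im)
crop("scene",230,150,360,250,6)
crop("side",195,125,345,290,3) if 0 else crop("side",200,130,345,285,3)
crop("wrist",0,0,270,290,2)
E
```

```text
(no output)
```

View pics/b_scene.png

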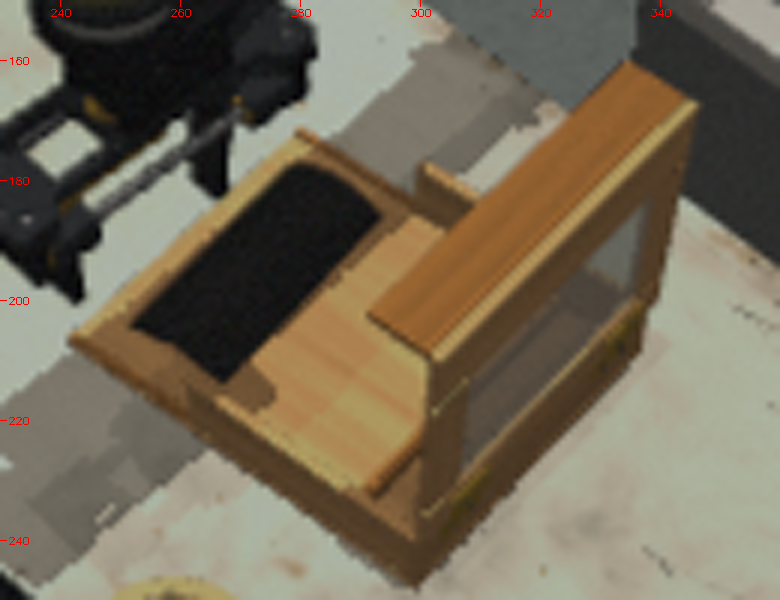

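View pics/b_side.png

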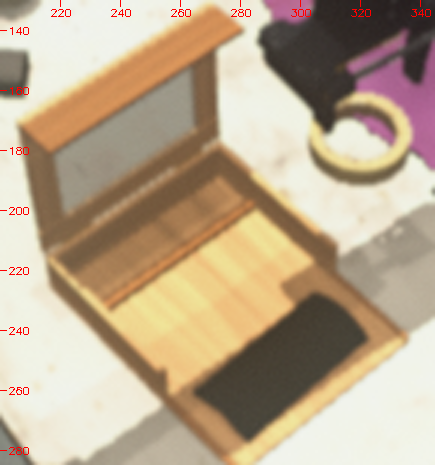

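View pics/b_wrist.png

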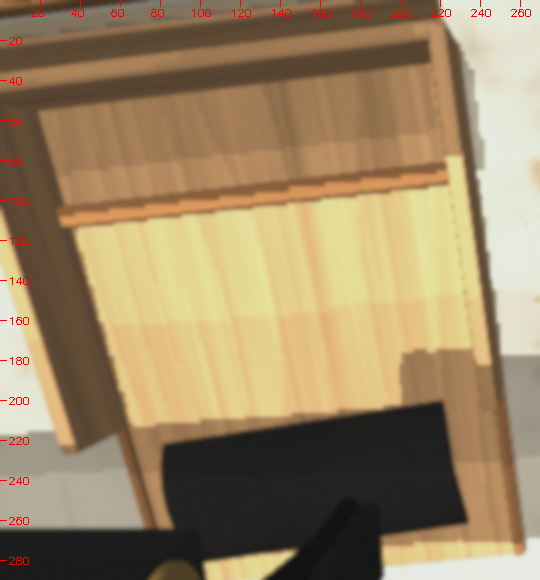

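```bash
cat > h.py <<'E'
import numpy as np
from bench import ctrl,get_image,camera_info
import cv2
from scipy.optimize import least_squares
from scipy.spatial.transform import Rotation as Rn
def ray(ci,p):
    R=ci["R"];t=ci["t"];d=R.T@np.linalg.inv(ci["intrinsics"])@np.array([p[0],p[1],1.]);c=-R.T@t
    return c,d
def plane(ci,p,z):
    c,d=ray(ci,p); return c+d*(z-c[2])/d[2]
def proj(ci,X):
    v=ci["intrinsics"]@(ci["R"]@np.asarray(X)+ci["t"]); return v[:2]/v[2]
def tri(pairs):
    A=np.zeros((3,3));b=np.zeros(3)
    for ci,p in pairs:
        c,d=ray(ci,p);d=d/np.linalg.norm(d);M=np.eye(3)-np.outer(d,d);A+=M;b+=M@c
    return np.linalg.solve(A,b)
def bw(B,p): # box mm -> world
    c,s=np.cos(B[2]),np.sin(B[2]);p=np.asarray(p)/1000
    return np.array([B[0]+c*p[0]-s*p[1],B[1]+s*p[0]+c*p[1],p[2]])
def wb(B,X):
    c,s=np.cos(B[2]),np.sin(B[2]);dx,dy=X[0]-B[0],X[1]-B[1]
    return np.array([c*dx+s*dy,-s*dx+c*dy,X[2]])*1000
E
python3 - <<'E'
from h import *
ci={n:camera_info(n) for n in ["scene","side","wrist"]}
pts=[("wrist",(25,100,16),(31,113)),("wrist",(-80,-108,52),(246,182)),("wrist",(-80,-100,52),(238,182)),("wrist",(-182,-108,8),(262,276)),("wrist",(-80,108,52),(32,226)),
("scene",(-182,-108,8),(242,207)),("scene",(-182,108,8),(279,172)),("scene",(88,-108,0),(299.5,247.5)),
("side",(-182,-108,8),(335,243)),("side",(-182,108,8),(278,284)),("side",(25,100,16),(236,232)),("side",(25,-100,16),(283,199)),("side",(-80,108,52),(255,254))]
for n,b,p in pts: pass
f=lambda B:np.concatenate([ (proj(ci[n],bw(B,b))-p)*{"wrist":1,"scene":2.2,"side":1.2}[n] for n,b,p in pts])
r=least_squares(f,[0.45,0.1,1.5],loss="soft_l1");B=r.x;print(B)
for n,b,p in pts: print(n,b,np.round(wb(B,plane(ci[n],p,b[2]/1000))-b,1), np.round(proj(ci[n],bw(B,b))-p,1))
print("wrist shell", [np.round(wb(B,plane(ci["wrist"],p,z/1000)),1) for p,z in [((82,222),6),((222,201),6),((233,261),6)]])
print("scene shell", [np.round(wb(B,plane(ci["scene"],p,z/1000)),1) for p,z in [((252,205),6),((267,213.5),6),((293,186),6)]])
print("side shell", [np.round(wb(B,plane(ci["side"],p,z/1000)),1) for p,z in [((264,260),6),((282,277),6),((322.5,243),6)]])
# lid free edge corners
for n,p in [("scene",(334.5,160)),("scene",(346,167)),("scene",(302,210)),("scene",(291,203)),("side",(207,172)),("side",(216,181)),("side",(281,140)),("side",(270,131))]:
    # ray in box frame intersect with y=+-108
    c,d=ray(ci[n],p); c1=wb(B,c); d1=wb(B,c+d)-c1
    for y in (108,-108):
        k=(y-c1[1])/d1[1]; X=c1+k*d1
        if X[2]>100 and X[2]<320: print(n,p,np.round(X,1))
E
```

```text
[0.50309798 0.05966768 1.69935799]
wrist (25, 100, 16) [-0.6 -4.5  0. ] [-4.6 -0. ]
wrist (-80, -108, 52) [15.1 -1.5 -0. ] [ 0.9 15.6]
wrist (-80, -100, 52) [16.1 -2.  -0. ] [ 0.6 16.7]
wrist (-182, -108, 8) [-3.2  2.3  0. ] [ 1.6 -2.7]
wrist (-80, 108, 52) [-1.3 -2.9 -0. ] [-3.3 -0.9]
scene (-182, -108, 8) [3.5 2.4 0. ] [-1.2 -0.1]
scene (-182, 108, 8) [ 3.1 -4.7  0. ] [ 0.2 -1.1]
scene (88, -108, 0) [-5.2  2.   0. ] [0.9 1.2]
side (-182, -108, 8) [-4.4  8.9  0. ] [ 1.1 -2.8]
side (-182, 108, 8) [ 8.  -3.8  0. ] [1.  2.9]
side (25, 100, 16) [ -2.5 -16.7   0. ] [-5.2  2.8]
side (25, -100, 16) [-5.7  7.   0. ] [ 0.4 -2.4]
side (-80, 108, 52) [-5.1 -2.9  0. ] [-2.1 -0.6]
wrist shell [array([-95.1,  83.6,   6. ]), array([-91.3, -74.9,   6. ]), array([-163.1,  -75.1,    6. ])]
scene shell [array([-157.4,  -75.6,    6. ]), array([-91. , -70.5,   6. ]), array([-96.1,  84.4,   6. ])]
side shell [array([-93.6,  82. ,   6. ]), array([-165. ,   81.5,    6. ]), array([-162.2,  -74.5,    6. ])]
scene (334.5, 160) [ 53.2 108.  231.3]
scene (346, 167) [ 97.7 108.  229.2]
scene (302, 210) [  89.8 -108.   226.3]
scene (291, 203) [  48.4 -108.   226.1]
side (207, 172) [ 85.2 108.  239.1]
side (216, 181) [ 49.8 108.  235.6]
side (281, 140) [  46.9 -108.   231.8]
side (270, 131) [  90.3 -108.   232.9]
```

```bash
python3 - <<'E'
from h import *
ci={n:camera_info(n) for n in ["scene","side","wrist"]}
pts=[("wrist",(-182,-108,8),(262,276)),("wrist",(-80,108,52),(33,226)),
("scene",(-182,-108,8),(242,207)),("scene",(-182,108,8),(279,172)),("scene",(88,-108,0),(299.5,247.5)),
("side",(-182,-108,8),(335,243)),("side",(-182,108,8),(278,284)),("side",(25,-100,16),(283,199)),("side",(-80,108,52),(255,254))]
f=lambda B:np.concatenate([ (proj(ci[n],bw(B,b))-p)*{"wrist":1.2,"scene":2,"side":1.2}[n] for n,b,p in pts]+[3*np.array([-(wb(B,plane(ci["wrist"],p,.016))[0]-25) for p in [(31,113),(223,92)]])])
r=least_squares(f,[0.5,0.06,1.7],loss="soft_l1");B=r.x;print(B)
for n,b,p in pts: print(n,b,np.round(wb(B,plane(ci[n],p,b[2]/1000))-b,1))
for p in [(31,113),(223,92)]: print(wb(B,plane(ci["wrist"],p,.016)))
print("wrist shell", [np.round(wb(B,plane(ci["wrist"],p,z/1000)),1) for p,z in [((82,222),6),((222,201),6),((233,261),6)]])
for p,n in [((405,318),"tin?"),((201,130),"jar"),((197,160),"block"),((313,405),"brush"),((313,335),"brushtop"),((398,370),"bowl"),((320,180),"tape")]: print(n,np.round(plane(ci["side"],p,0),3))
E
```

```text
[0.50510176 0.05697556 1.67789951]
wrist (-182, -108, 8) [2.  0.1 0. ]
wrist (-80, 108, 52) [-0.7 -4.  -0. ]
scene (-182, -108, 8) [8.6 0.3 0. ]
scene (-182, 108, 8) [ 3.8 -6.9  0. ]
scene (88, -108, 0) [-0.1  5.5  0. ]
side (-182, -108, 8) [0.6 6.7 0. ]
side (-182, 108, 8) [ 8.7 -5.8  0. ]
side (25, -100, 16) [-0.9  9.1  0. ]
side (-80, 108, 52) [-4.4 -3.   0. ]
[25.22144474 97.69814147 16.        ]
[ 24.36050019 -94.61147034  16.        ]
wrist shell [array([-94. ,  83.2,   6. ]), array([-86.8, -75.1,   6. ]), array([-158.6,  -76.9,    6. ])]
tin? [ 0.633 -0.387  0.   ]
jar [0.545 0.489 0.   ]
block [0.469 0.381 0.   ]
brush [ 0.311 -0.424  0.   ]
brushtop [ 0.414 -0.289  0.   ]
bowl [ 0.526 -0.476  0.   ]
tape [0.735 0.095 0.   ]
```

>>> carry_out --commands '[{"tx": -0.05,"ty": -0.04,"tz": 0.02,"rz": -0.04},{"tx": -0.1,"ty": -0.08,"tz": 0.045,"rz": -0.08},{"tx": -0.15,"ty": -0.125,"tz": 0.07,"rz": -0.117},{"tx": -0.15,"ty": -0.125,"tz": 0.07,"rz": -0.117},{"tx": -0.15,"ty": -0.125,"tz": 0.07,"rz": -0.117},{"tx": -0.15,"ty": -0.125,"tz": 0.07,"rz": -0.117}]'

```text
invalid input
```

```bash
python3 - <<'E'
from h import *
import pickle
s=ctrl.get_state();ci=camera_info("wrist");im=get_image("wrist");cv2.imwrite("pics/c_wrist.png",im[:,:,::-1]);pickle.dump(ci,open("c.pkl","wb"))
print(s["position"],s["tool_rot"],s["ft_force"],s["time"])
E
```

```text
[ 6.49588864e-01 -5.04051239e-05  2.21721289e-01] [-2.22076976e+00 -2.22079943e+00  1.73890345e-03] [-0.66870022 -0.30502583 -0.57197923] 0.15
```

View pics/c_wrist.png

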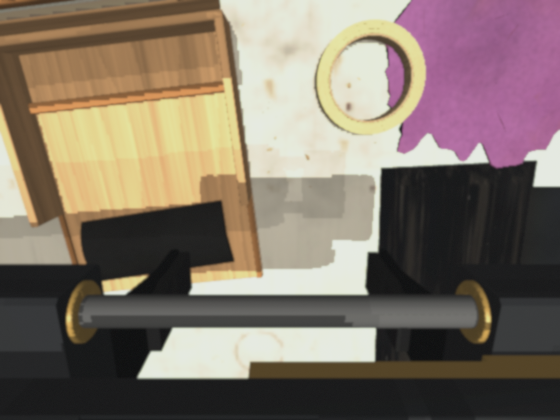

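The call was refused, probably because every field is needed in each row. Nothing moved.

>>> carry_out --commands '[{"tx": -0.05,"ty": -0.04,"tz": 0.02,"rx": 0,"ry": 0,"rz": -0.04,"jaw": 1},{"tx": -0.1,"ty": -0.08,"tz": 0.045,"rx": 0,"ry": 0,"rz": -0.08,"jaw": 1},{"tx": -0.15,"ty": -0.125,"tz": 0.07,"rx": 0,"ry": 0,"rz": -0.117,"jaw": 1},{"tx": -0.15,"ty": -0.125,"tz": 0.07,"rx": 0,"ry": 0,"rz": -0.117,"jaw": 1},{"tx": -0.15,"ty": -0.125,"tz": 0.07,"rx": 0,"ry": 0,"rz": -0.117,"jaw": 1},{"tx": -0.15,"ty": -0.125,"tz": 0.07,"rx": 0,"ry": 0,"rz": -0.117,"jaw": 1}]'

```text
time: 0.95
position: [0.5268, -0.1481, 0.1534]
tool_rot: [2.084, 2.349, 0.003]
ft_force: [0.4, -0.4, 1.2]
grip_width: 0.999
```

```bash
python3 - <<'E'
from h import *
import pickle
s=ctrl.get_state();ci=camera_info("wrist");im=get_image("wrist");cv2.imwrite("pics/d_wrist.png",im[:,:,::-1]);pickle.dump(ci,open("d.pkl","wb"))
print(s["position"],s["tool_rot"],s["ft_force"],s["time"])
E
```

```text
[ 0.52684786 -0.14809299  0.15342971] [2.08394772 2.34926374 0.00297354] [ 0.43657865 -0.43124248  1.20997914] 0.95
```

View pics/d_wrist.png

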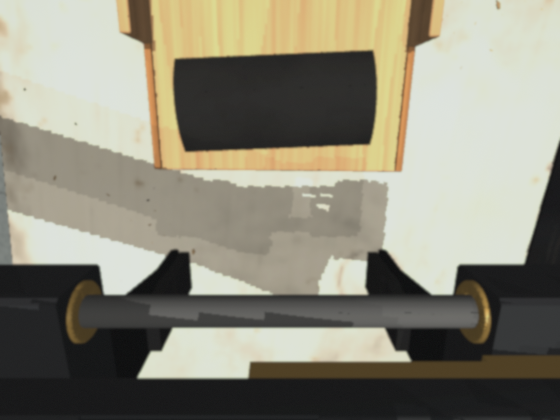

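```bash
python3 - <<'E'
from h import *
import pickle
ci=pickle.load(open("d.pkl","rb"))
im=cv2.imread("pics/d_wrist.png"); g=cv2.cvtColor(im,cv2.COLOR_BGR2GRAY)
# shell mask
m=((g<70)).astype(np.uint8); m[175:]=0; m[:30]=0; m[:, :165]=0; m[:,390:]=0
n,l,st,c=cv2.connectedComponentsWithStats(m); i=1+np.argmax(st[1:,4]); print(st[i])
cols=np.arange(200,360); low=[np.where(l[:,x]==i)[0].max()+.5 for x in cols]; up=[np.where(l[:,x]==i)[0].min()-.5 for x in cols]
pl=np.polyfit(cols,low,1);pu=np.polyfit(cols,up,1)
# ledge front edge: wood vs table: use saturation
hsv=cv2.cvtColor(im,cv2.COLOR_BGR2HSV)
cc=np.arange(175,385);e=[]
for x in cc:
    col=hsv[155:185,x,1].astype(int); k=np.where(col>70)[0].max(); e.append(155+k+.5)
pe=np.polyfit(cc,e,1)
P=lambda x,p,z:plane(ci,(x,np.polyval(p,x)),z)
a,b=P(185,pe,.006),P(380,pe,.006); print("ledge",a,b,"yaw boxx",np.arctan2(b[1]-a[1],b[0]-a[0])+np.pi/2, pe)
L,Rr=plane(ci,(156,168),.006),plane(ci,(402,171),.006); print("corners",L,Rr,(L+Rr)/2,np.linalg.norm(L-Rr))
a2,b2=P(190,pl,.006),P(368,pl,.006); print("shell near",a2,b2,np.arctan2(b2[1]-a2[1],b2[0]-a2[0])+np.pi/2)
th=np.arctan2(b[1]-a[1],b[0]-a[0])+np.pi/2
for z in(.006,.01):
  L,Rr=plane(ci,(156,168),z),plane(ci,(402,171),z); mid=(L+Rr)/2
  B=[mid[0]+.182*np.cos(th),mid[1]+.182*np.sin(th),th]; print("B",B)
print("shell corners box",[np.round(wb(B,plane(ci,p,.006)),1) for p in [(187,151.5),(370,145),(174,59),(375,51)]])
s=ctrl.get_state(); print("tcp box",wb(B,s["position"]), "tool x axis yaw", np.arctan2(*Rn.from_rotvec(s["tool_rot"]).as_matrix()[:2,0][::-1]))
E
```

```text
[  174    52   202    99 18015]
ledge [ 0.44463313 -0.13221619  0.006     ] [ 0.61372344 -0.11353254  0.006     ] yaw boxx 1.6808449929599678 [8.57032715e-03 1.67418879e+02]
corners [ 0.41956246 -0.13431971  0.006     ] [ 0.63289367 -0.1115347   0.006     ] [ 0.52622807 -0.12292721  0.006     ] 0.21454454657203947
shell near [ 0.44814656 -0.11547794  0.006     ] [ 0.5987721  -0.09126117  0.006     ] 1.7302068462853877
B [np.float64(0.5062396135380931), np.float64(0.05797182820430098), np.float64(1.6808449929599678)]
B [np.float64(0.5061312971035623), np.float64(0.05864734167833678), np.float64(1.6808449929599678)]
shell corners box [array([-167.8,   79.4,    6. ]), array([-160.9,  -77.5,    6. ]), array([-94.3,  85.2,   6. ]), array([-86.8, -75.4,   6. ])]
tcp box [-207.63012712    2.00622705  153.41671875] tool x axis yaw 1.690998434308779
```

>>> carry_out --commands '[{"tx": 0,"ty": 0.002,"tz": 0.045,"rx": 0,"ry": 0,"rz": 0.01,"jaw": 1},{"tx": 0,"ty": 0.002,"tz": 0.09,"rx": 0,"ry": 0,"rz": 0.01,"jaw": 1},{"tx": 0,"ty": 0.002,"tz": 0.12,"rx": 0,"ry": 0,"rz": 0.01,"jaw": 1},{"tx": 0,"ty": 0.002,"tz": 0.13,"rx": 0,"ry": 0,"rz": 0.01,"jaw": 1},{"tx": 0,"ty": 0.002,"tz": 0.13,"rx": 0,"ry": 0,"rz": 0.01,"jaw": 1},{"tx": 0,"ty": 0.002,"tz": 0.13,"rx": 0,"ry": 0,"rz": 0.01,"jaw": 1},{"tx": 0,"ty": 0.002,"tz": 0.13,"rx": 0,"ry": 0,"rz": 0.01,"jaw": 1}]'

```text
time: 1.88
position: [0.5282, -0.15, 0.024]
tool_rot: [2.098, 2.335, 0.002]
ft_force: [0.2, 0.2, -0.5]
grip_width: 0.999
```

```bash
cat > st.py <<'E'
from h import *
B=[.5062,.0583,1.682]
s=ctrl.get_state();M=Rn.from_rotvec(s["tool_rot"]).as_matrix()
print("t",round(s["time"],2),"box",np.round(wb(B,s["position"]),1),"yaw",np.arctan2(M[1,0],M[0,0]).round(4),"toolz",M[:,2].round(4),"F",s["ft_force"].round(2))
E
python3 st.py
```

```text
t 1.88 box [-209.5    1.2   24. ] yaw 1.6779 toolz [ 2.6e-03 -6.0e-04 -1.0e+00] F [ 0.24  0.18 -0.5 ]
```

>>> carry_out --commands '[{"tx": 0,"ty": 0,"tz": 0.01,"rx": 0,"ry": 0,"rz": 0,"jaw": 1},{"tx": 0,"ty": 0,"tz": 0.015,"rx": 0,"ry": 0,"rz": -0.004,"jaw": 1},{"tx": 0,"ty": 0,"tz": 0.015,"rx": 0,"ry": 0,"rz": -0.004,"jaw": 1},{"tx": 0,"ty": 0,"tz": 0.015,"rx": 0,"ry": 0,"rz": -0.004,"jaw": 1}]'

```text
time: 2.38
position: [0.527, -0.1498, 0.0075]
tool_rot: [-2.095, -2.341, 0.0]
ft_force: [0.2, 0.2, 0.4]
grip_width: 1.001
```

```bash
python3 st.py
```

```text
t 2.38 box [-209.1    2.4    7.5] yaw 1.6818 toolz [-0.  0. -1.] F [0.23 0.25 0.43]
```

>>> carry_out --commands '[{"tx": 0.006,"ty": 0,"tz": -0.001,"rx": 0,"ry": 0,"rz": 0,"jaw": 1},{"tx": 0.014,"ty": 0,"tz": -0.001,"rx": 0,"ry": 0,"rz": 0,"jaw": 1},{"tx": 0.022,"ty": 0,"tz": -0.001,"rx": 0,"ry": 0,"rz": 0,"jaw": 1},{"tx": 0.028,"ty": 0,"tz": -0.001,"rx": 0,"ry": 0,"rz": 0,"jaw": 1},{"tx": 0.034,"ty": 0,"tz": -0.001,"rx": 0,"ry": 0,"rz": 0,"jaw": 1},{"tx": 0.039,"ty": 0,"tz": -0.001,"rx": 0,"ry": 0,"rz": 0,"jaw": 1},{"tx": 0.044,"ty": 0,"tz": -0.001,"rx": 0,"ry": 0,"rz": 0,"jaw": 1},{"tx": 0.05,"ty": 0,"tz": -0.001,"rx": 0,"ry": 0,"rz": 0,"jaw": 1},{"tx": 0.055,"ty": 0,"tz": -0.001,"rx": 0,"ry": 0,"rz": 0,"jaw": 1},{"tx": 0.055,"ty": 0,"tz": -0.001,"rx": 0,"ry": 0,"rz": 0,"jaw": 1}]'

```text
time: 3.62
position: [0.5209, -0.0944, 0.0086]
tool_rot: [-2.094, -2.342, -0.0]
ft_force: [-0.8, -0.9, -1.2]
grip_width: 1.0
```

```bash
python3 st.py; python3 - <<'E'
from h import *
im=get_image("wrist");cv2.imwrite("pics/e_wrist.png",im[:,:,::-1])
E
```

```text
t 3.62 box [-153.4    2.3    8.6] yaw 1.6826 toolz [ 0.e+00  3.e-04 -1.e+00] F [-0.76 -0.87 -1.18]
```

View pics/e_wrist.png

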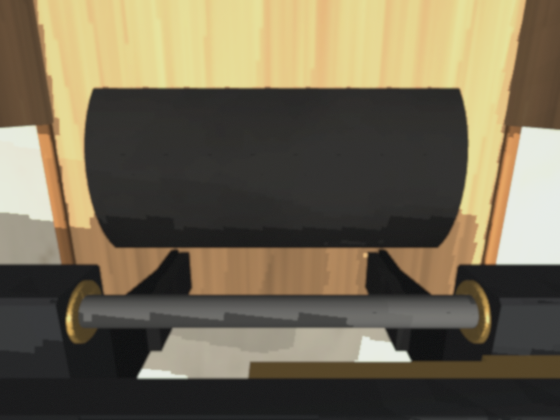

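The shell has turned square to the fingers: its near edge is level at row 246 and its far edge at row 88. I'll keep pushing.

>>> carry_out --commands '[{"tx": 0.005,"ty": 0,"tz": 0,"rx": 0,"ry": 0,"rz": 0,"jaw": 1},{"tx": 0.012,"ty": 0,"tz": 0,"rx": 0,"ry": 0,"rz": 0,"jaw": 1},{"tx": 0.02,"ty": 0,"tz": 0,"rx": 0,"ry": 0,"rz": 0,"jaw": 1},{"tx": 0.028,"ty": 0,"tz": 0,"rx": 0,"ry": 0,"rz": 0,"jaw": 1},{"tx": 0.036,"ty": 0,"tz": 0,"rx": 0,"ry": 0,"rz": 0,"jaw": 1},{"tx": 0.044,"ty": 0,"tz": 0,"rx": 0,"ry": 0,"rz": 0,"jaw": 1},{"tx": 0.052,"ty": 0,"tz": 0,"rx": 0,"ry": 0,"rz": 0,"jaw": 1},{"tx": 0.059,"ty": 0,"tz": 0,"rx": 0,"ry": 0,"rz": 0,"jaw": 1},{"tx": 0.065,"ty": 0,"tz": 0,"rx": 0,"ry": 0,"rz": 0,"jaw": 1},{"tx": 0.07,"ty": 0,"tz": 0,"rx": 0,"ry": 0,"rz": 0,"jaw": 1},{"tx": 0.075,"ty": 0,"tz": 0,"rx": 0,"ry": 0,"rz": 0,"jaw": 1},{"tx": 0.075,"ty": 0,"tz": 0,"rx": 0,"ry": 0,"rz": 0,"jaw": 1}]'

```text
time: 5.18
position: [0.5126, -0.02, 0.0086]
tool_rot: [-2.094, -2.342, -0.0]
ft_force: [-0.5, 0.1, 0.5]
grip_width: 0.998
```

```bash
python3 st.py; python3 - <<'E'
from h import *
im=get_image("wrist");cv2.imwrite("pics/f_wrist.png",im[:,:,::-1])
im=get_image("side");cv2.imwrite("pics/f_side.png",im[:,:,::-1])
E
```

```text
t 5.17 box [-78.5   2.4   8.6] yaw 1.6824 toolz [ 0.e+00  3.e-04 -1.e+00] F [-0.48  0.1   0.49]
```

View pics/f_wrist.png

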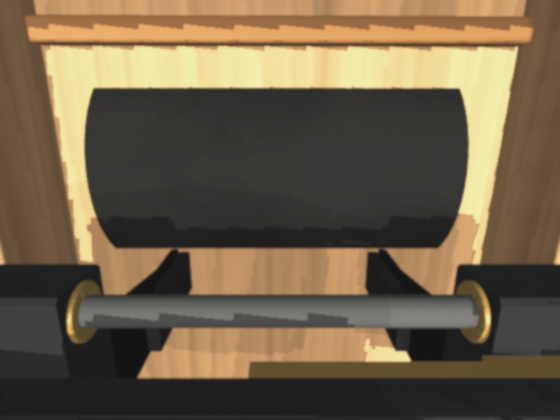

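View pics/f_side.png

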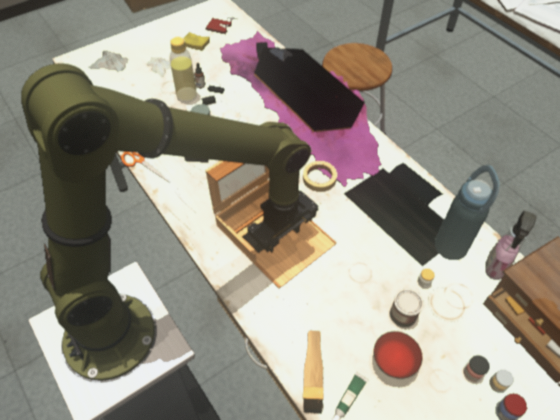

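```bash
python3 - <<'E'
from h import *
B=[.5062,.0583,1.682]
ci=camera_info("wrist")
for p in [(100,88),(458,88),(48,45),(518,45),(115,247),(440,247),(86,160),(467,160)]: print(p,np.round(wb(B,plane(ci,p,.006)),1))
im=get_image("scene");cv2.imwrite("pics/f_scene.png",cv2.resize(im[100:280,180:400,::-1],None,fx=3,fy=3))
E
```

```text
(100, 88) [ 6.6 79.1  6. ]
(458, 88) [  6.5 -76.8   6. ]
(48, 45) [23.7 98.5  6. ]
(518, 45) [ 23.6 -99.7   6. ]
(115, 247) [-67.8  82.2   6. ]
(440, 247) [-67.9 -78.5   6. ]
(86, 160) [-24.8  89.9   6. ]
(467, 160) [-24.9 -85.4   6. ]
```

View pics/f_scene.png

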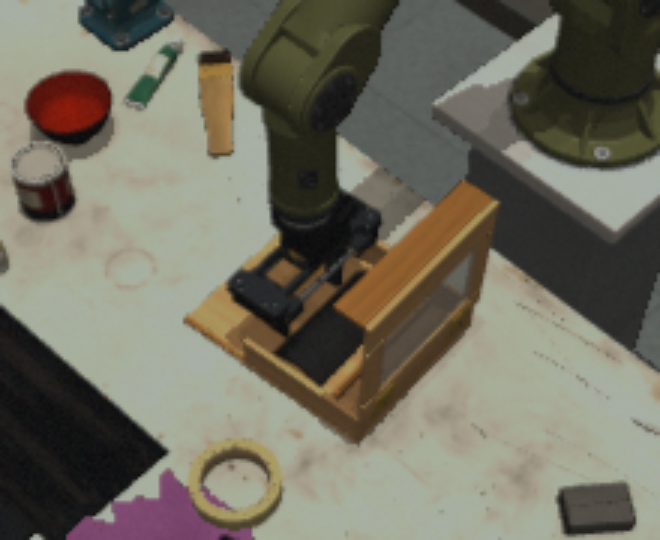

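The gap is about 17 mm: shell far edge at row 88, strip base at row 45, both level. The lid is clear of the gripper. I'll push slowly from here.

>>> carry_out --commands '[{"tx": 0.003,"ty": 0,"tz": 0,"rx": 0,"ry": 0,"rz": 0,"jaw": 1},{"tx": 0.006,"ty": 0,"tz": 0,"rx": 0,"ry": 0,"rz": 0,"jaw": 1},{"tx": 0.009,"ty": 0,"tz": 0,"rx": 0,"ry": 0,"rz": 0,"jaw": 1},{"tx": 0.011,"ty": 0,"tz": 0,"rx": 0,"ry": 0,"rz": 0,"jaw": 1},{"tx": 0.013,"ty": 0,"tz": 0,"rx": 0,"ry": 0,"rz": 0,"jaw": 1},{"tx": 0.015,"ty": 0,"tz": 0,"rx": 0,"ry": 0,"rz": 0,"jaw": 1},{"tx": 0.015,"ty": 0,"tz": 0,"rx": 0,"ry": 0,"rz": 0,"jaw": 1}]'

```text
time: 6.2
position: [0.5109, -0.0054, 0.0086]
tool_rot: [-2.094, -2.342, -0.0]
ft_force: [0.0, 0.2, 0.1]
grip_width: 0.999
```

```bash
python3 st.py; python3 - <<'E'
from h import *
im=get_image("wrist");cv2.imwrite("pics/g_wrist.png",im[:,:,::-1])
E
```

```text
t 6.2 box [-63.8   2.4   8.6] yaw 1.6821 toolz [ 1.e-04  2.e-04 -1.e+00] F [0.04 0.18 0.07]
```

View pics/g_wrist.png

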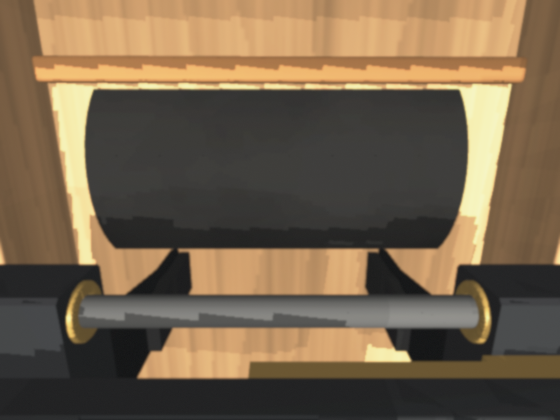

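>>> carry_out --commands '[{"tx": 0.001,"ty": 0,"tz": 0,"rx": 0,"ry": 0,"rz": 0,"jaw": 1},{"tx": 0.002,"ty": 0,"tz": 0,"rx": 0,"ry": 0,"rz": 0,"jaw": 1},{"tx": 0.003,"ty": 0,"tz": 0,"rx": 0,"ry": 0,"rz": 0,"jaw": 1},{"tx": 0.003,"ty": 0,"tz": 0,"rx": 0,"ry": 0,"rz": 0,"jaw": 1}]'

```text
time: 6.75
position: [0.5106, -0.0032, 0.0086]
tool_rot: [2.095, 2.34, -0.0]
ft_force: [0.1, -1.9, -0.2]
grip_width: 1.001
```

```bash
python3 st.py
```

```text
t 6.75 box [-61.6   2.4   8.6] yaw 1.6813 toolz [ 1.e-04 -5.e-04 -1.e+00] F [ 0.11 -1.86 -0.25]
```

Force is rising as the shell meets the strip. I'll press a little more.

>>> carry_out --commands '[{"tx": 0.001,"ty": 0,"tz": 0,"rx": 0,"ry": 0,"rz": 0,"jaw": 1},{"tx": 0.002,"ty": 0,"tz": 0,"rx": 0,"ry": 0,"rz": 0,"jaw": 1},{"tx": 0.002,"ty": 0,"tz": 0,"rx": 0,"ry": 0,"rz": 0,"jaw": 1},{"tx": 0.002,"ty": 0,"tz": 0,"rx": 0,"ry": 0,"rz": 0,"jaw": 1}]'

```text
time: 7.25
position: [0.5106, -0.0031, 0.0086]
tool_rot: [2.095, 2.338, -0.002]
ft_force: [0.1, -7.4, 0.6]
grip_width: 0.997
```

```bash
python3 st.py; python3 - <<'E'
from h import *
im=get_image("wrist");cv2.imwrite("pics/i_wrist.png",im[:,:,::-1])
E
```

```text
t 7.25 box [-61.5   2.4   8.6] yaw 1.6803 toolz [ 4.0e-04 -2.5e-03 -1.0e+00] F [ 0.07 -7.35  0.65]
```

View pics/i_wrist.png

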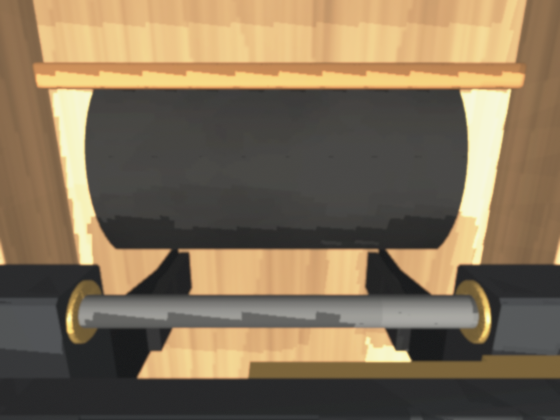

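The shell touches the strip along its whole length: the strip's lower edge sits at row 88, level, with no gap. Pushing force was 7 N. I'll retreat, rise, and close the jaws.

>>> carry_out --commands '[{"tx": -0.006,"ty": 0,"tz": 0,"rx": 0,"ry": 0,"rz": 0,"jaw": 1},{"tx": -0.02,"ty": 0,"tz": 0,"rx": 0,"ry": 0,"rz": 0,"jaw": 1},{"tx": -0.04,"ty": 0,"tz": -0.005,"rx": 0,"ry": 0,"rz": 0,"jaw": 1},{"tx": -0.05,"ty": 0,"tz": -0.04,"rx": 0,"ry": 0,"rz": 0,"jaw": 1},{"tx": -0.05,"ty": 0,"tz": -0.09,"rx": 0,"ry": 0,"rz": 0,"jaw": 0.5},{"tx": -0.05,"ty": 0,"tz": -0.14,"rx": 0,"ry": 0,"rz": 0,"jaw": 0},{"tx": -0.05,"ty": 0,"tz": -0.19,"rx": 0,"ry": 0,"rz": 0,"jaw": 0},{"tx": -0.05,"ty": 0,"tz": -0.24,"rx": 0,"ry": 0,"rz": 0,"jaw": 0},{"tx": -0.05,"ty": 0,"tz": -0.28,"rx": 0,"ry": 0,"rz": 0,"jaw": 0},{"tx": -0.05,"ty": 0,"tz": -0.3,"rx": 0,"ry": 0,"rz": 0,"jaw": 0},{"tx": -0.05,"ty": 0,"tz": -0.3,"rx": 0,"ry": 0,"rz": 0,"jaw": 0},{"tx": -0.05,"ty": 0,"tz": -0.3,"rx": 0,"ry": 0,"rz": 0,"jaw": 0}]'

```text
time: 8.8
position: [0.5154, -0.0505, 0.3072]
tool_rot: [-2.094, -2.34, 0.002]
ft_force: [-0.2, 0.4, -0.5]
grip_width: 0.171
```

```bash
python3 st.py; python3 - <<'E'
from h import *
ci=camera_info("wrist")
im=get_image("wrist");cv2.imwrite("pics/j_wrist.png",im[:,:,::-1])
im=get_image("side");cv2.imwrite("pics/j_side.png",cv2.resize(im[100:300,180:400,::-1],None,fx=3,fy=3))
import pickle;pickle.dump(ci,open("j.pkl","wb"))
E
```

```text
t 8.8 box [-109.2    2.9  307.2] yaw 1.6818 toolz [-1.9e-03  3.0e-04 -1.0e+00] F [-0.21  0.36 -0.53]
```

View pics/j_wrist.png

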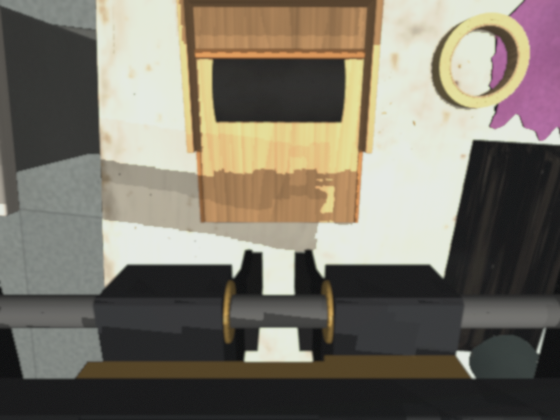

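View pics/j_side.png

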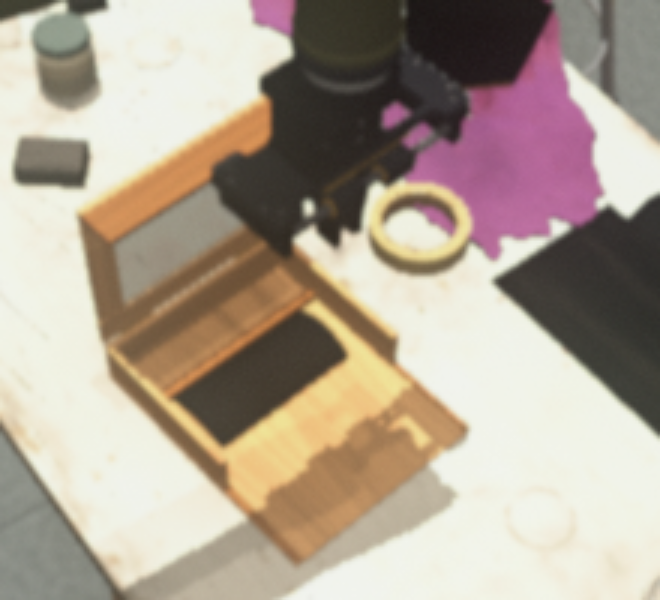

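The shell stays home and square (near edge level at row 122 of the wrist view). Next I'll cross over the lid to the space behind it.

>>> carry_out --commands '[{"tx": 0.02,"ty": 0.003,"tz": 0,"rx": 0,"ry": 0,"rz": 0,"jaw": 0},{"tx": 0.06,"ty": 0.003,"tz": 0,"rx": 0,"ry": 0,"rz": 0,"jaw": 0},{"tx": 0.11,"ty": 0.003,"tz": 0,"rx": 0,"ry": 0,"rz": 0,"jaw": 0},{"tx": 0.16,"ty": 0.003,"tz": 0,"rx": 0,"ry": 0,"rz": 0,"jaw": 0},{"tx": 0.21,"ty": 0.003,"tz": 0,"rx": 0,"ry": 0,"rz": 0,"jaw": 0},{"tx": 0.25,"ty": 0.003,"tz": 0,"rx": 0,"ry": 0,"rz": 0,"jaw": 0},{"tx": 0.25,"ty": 0.003,"tz": 0,"rx": 0,"ry": 0,"rz": 0,"jaw": 0},{"tx": 0.25,"ty": 0.003,"tz": 0,"rx": 0,"ry": 0,"rz": 0,"jaw": 0},{"tx": 0.25,"ty": 0.003,"tz": 0,"rx": 0,"ry": 0,"rz": 0,"jaw": 0}]'

```text
time: 10.02
position: [0.4916, 0.1967, 0.3081]
tool_rot: [2.098, 2.338, -0.001]
ft_force: [-0.4, 0.4, 0.1]
grip_width: 0.007
```

```bash
python3 st.py; python3 - <<'E'
from h import *
im=get_image("scene");cv2.imwrite("pics/k_scene.png",cv2.resize(im[60:260,220:440,::-1],None,fx=3,fy=3))
im=get_image("side");cv2.imwrite("pics/k_side.png",cv2.resize(im[60:260,150:370,::-1],None,fx=3,fy=3))
E
```

```text
t 10.03 box [139.1  -0.8 308.1] yaw 1.6792 toolz [-5.e-04 -8.e-04 -1.e+00] F [-0.37  0.36  0.09]
```

View pics/k_scene.png

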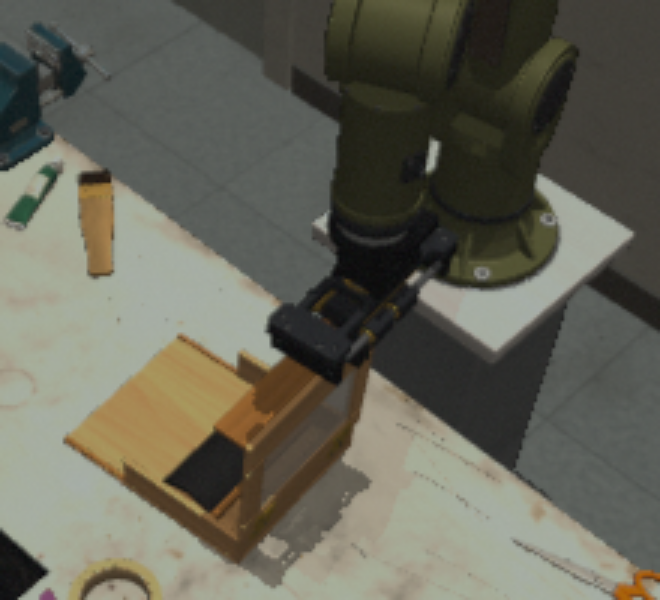

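View pics/k_side.png

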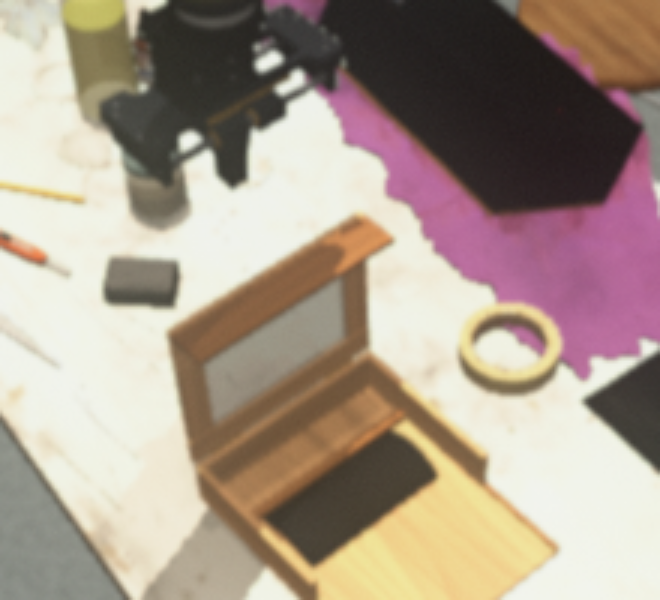

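>>> carry_out --commands '[{"tx": 0,"ty": 0,"tz": 0.03,"rx": 0,"ry": 0,"rz": 0,"jaw": 0},{"tx": 0,"ty": 0,"tz": 0.06,"rx": 0,"ry": 0,"rz": -0.003,"jaw": 0},{"tx": 0,"ty": 0,"tz": 0.09,"rx": 0,"ry": 0,"rz": -0.003,"jaw": 0},{"tx": -0.003,"ty": 0,"tz": 0.095,"rx": 0,"ry": 0,"rz": -0.003,"jaw": 0},{"tx": -0.003,"ty": 0,"tz": 0.095,"rx": 0,"ry": 0,"rz": -0.003,"jaw": 0},{"tx": -0.003,"ty": 0,"tz": 0.095,"rx": 0,"ry": 0,"rz": -0.003,"jaw": 0}]'

```text
time: 10.88
position: [0.4925, 0.1956, 0.2152]
tool_rot: [2.091, 2.343, 0.004]
ft_force: [0.4, 0.2, -0.4]
grip_width: 0.002
```

```bash
python3 st.py; python3 - <<'E'
from h import *
im=get_image("scene");cv2.imwrite("pics/l_scene.png",cv2.resize(im[60:260,220:440,::-1],None,fx=3,fy=3))
im=get_image("side");cv2.imwrite("pics/l_side.png",cv2.resize(im[60:260,150:370,::-1],None,fx=3,fy=3))
H=np.array([86.7,54])
for th in np.arange(1.6,-0.01,-.1):
    P=H+163*np.array([-np.cos(th),np.sin(th)])+6*np.array([np.sin(th),np.cos(th)])
    print(round(th,2),np.round(P+[9.5,0],1))
E
```

```text
t 10.88 box [138.   -1.6 215.2] yaw 1.6844 toolz [ 2.5e-03  9.0e-04 -1.0e+00] F [ 0.41  0.24 -0.38]
1.6 [107.  216.8]
1.5 [ 90.7 217. ]
1.4 [ 74.4 215.6]
1.3 [ 58.4 212.7]
1.2 [ 42.7 208.1]
1.1 [ 27.6 202. ]
1.0 [ 13.2 194.4]
0.9 [ -0.4 185.4]
0.8 [-13.1 175.1]
0.7 [-24.6 163.6]
0.6 [-34.9 151. ]
0.5 [-44.  137.4]
0.4 [-51.6 123. ]
0.3 [-57.7 107.9]
0.2 [-62.4  92.3]
0.1 [-65.4  76.2]
-0.0 [-66.8  60. ]
```

View pics/l_scene.png

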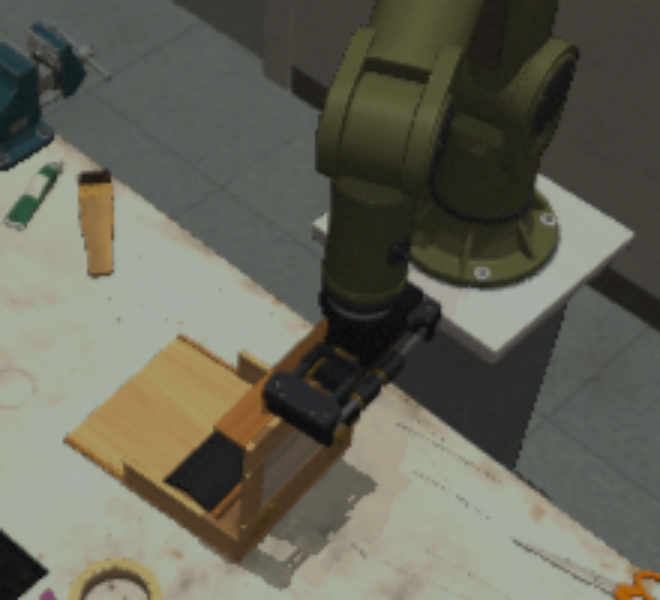

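View pics/l_side.png

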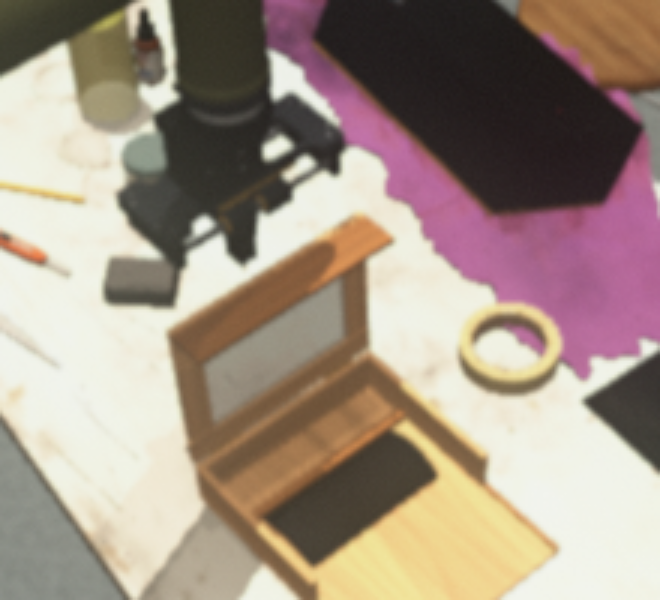

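>>> carry_out --commands '[{"tx": -0.006,"ty": -0.001,"tz": 0.003,"rx": 0,"ry": 0,"rz": 0.002,"jaw": 0},{"tx": -0.013,"ty": -0.001,"tz": 0.004,"rx": 0,"ry": 0,"rz": 0.002,"jaw": 0},{"tx": -0.02,"ty": -0.001,"tz": 0.004,"rx": 0,"ry": 0,"rz": 0.002,"jaw": 0},{"tx": -0.025,"ty": -0.001,"tz": 0.004,"rx": 0,"ry": 0,"rz": 0.002,"jaw": 0},{"tx": -0.03,"ty": -0.001,"tz": 0.004,"rx": 0,"ry": 0,"rz": 0.002,"jaw": 0},{"tx": -0.035,"ty": -0.001,"tz": 0.004,"rx": 0,"ry": 0,"rz": 0.002,"jaw": 0},{"tx": -0.04,"ty": -0.001,"tz": 0.003,"rx": 0,"ry": 0,"rz": 0.002,"jaw": 0},{"tx": -0.045,"ty": -0.001,"tz": 0.002,"rx": 0,"ry": 0,"rz": 0.002,"jaw": 0},{"tx": -0.05,"ty": -0.001,"tz": 0.001,"rx": 0,"ry": 0,"rz": 0.002,"jaw": 0},{"tx": -0.05,"ty": -0.001,"tz": 0,"rx": 0,"ry": 0,"rz": 0.002,"jaw": 0}]'

```text
time: 12.22
position: [0.4964, 0.1445, 0.2136]
tool_rot: [2.094, 2.341, -0.001]
ft_force: [-0.3, 1.3, -0.7]
grip_width: 0.006
```

```bash
python3 st.py; python3 - <<'E'
from h import *
im=get_image("scene");cv2.imwrite("pics/m_scene.png",cv2.resize(im[60:260,220:440,::-1],None,fx=3,fy=3))
im=get_image("side");cv2.imwrite("pics/m_side.png",cv2.resize(im[60:260,150:370,::-1],None,fx=3,fy=3))
E
```

```text
t 12.22 box [8.680e+01 2.000e-01 2.136e+02] yaw 1.6817 toolz [-1.0e-04 -1.1e-03 -1.0e+00] F [-0.3   1.27 -0.66]
```

View pics/m_scene.png

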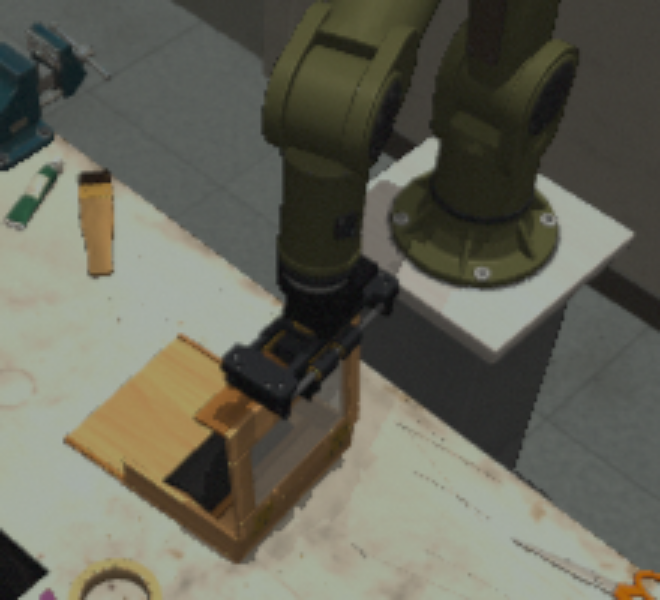

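View pics/m_side.png

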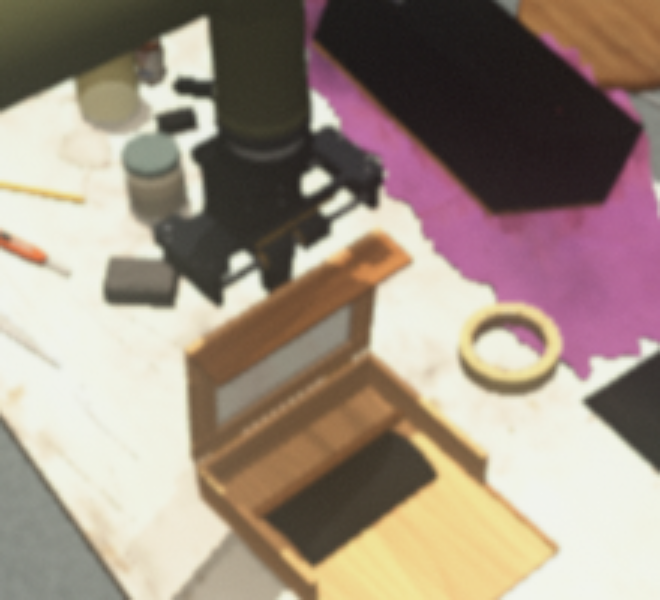

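The lid follows the finger (about 1.48 rad, 1.3 N). I'll continue along the arc.

>>> carry_out --commands '[{"tx": -0.006,"ty": 0,"tz": -0.001,"rx": 0,"ry": 0,"rz": 0,"jaw": 0},{"tx": -0.013,"ty": 0,"tz": -0.001,"rx": 0,"ry": 0,"rz": 0,"jaw": 0},{"tx": -0.021,"ty": 0,"tz": 0,"rx": 0,"ry": 0,"rz": 0,"jaw": 0},{"tx": -0.029,"ty": 0,"tz": 0.001,"rx": 0,"ry": 0,"rz": 0,"jaw": 0},{"tx": -0.037,"ty": 0,"tz": 0.003,"rx": 0,"ry": 0,"rz": 0,"jaw": 0},{"tx": -0.045,"ty": 0,"tz": 0.006,"rx": 0,"ry": 0,"rz": 0,"jaw": 0},{"tx": -0.052,"ty": 0,"tz": 0.009,"rx": 0,"ry": 0,"rz": 0,"jaw": 0},{"tx": -0.059,"ty": 0,"tz": 0.012,"rx": 0,"ry": 0,"rz": 0,"jaw": 0},{"tx": -0.066,"ty": 0,"tz": 0.0155,"rx": 0,"ry": 0,"rz": 0,"jaw": 0},{"tx": -0.0735,"ty": 0,"tz": 0.0195,"rx": 0,"ry": 0,"rz": 0,"jaw": 0},{"tx": -0.0805,"ty": 0,"tz": 0.024,"rx": 0,"ry": 0,"rz": 0,"jaw": 0},{"tx": -0.087,"ty": 0,"tz": 0.0285,"rx": 0,"ry": 0,"rz": 0,"jaw": 0}]'

```text
time: 13.82
position: [0.5061, 0.0585, 0.1847]
tool_rot: [2.094, 2.342, -0.0]
ft_force: [-0.1, 1.5, 1.3]
grip_width: 0.007
```

```bash
python3 st.py; python3 - <<'E'
from h import *
im=get_image("scene");cv2.imwrite("pics/n_scene.png",cv2.resize(im[60:260,220:440,::-1],None,fx=3,fy=3))
im=get_image("side");cv2.imwrite("pics/n_side.png",cv2.resize(im[60:260,150:370,::-1],None,fx=3,fy=3))
E
```

```text
t 13.82 box [2.000e-01 1.000e-01 1.847e+02] yaw 1.6826 toolz [ 2.e-04 -3.e-04 -1.e+00] F [-0.08  1.51  1.29]
```

View pics/n_scene.png

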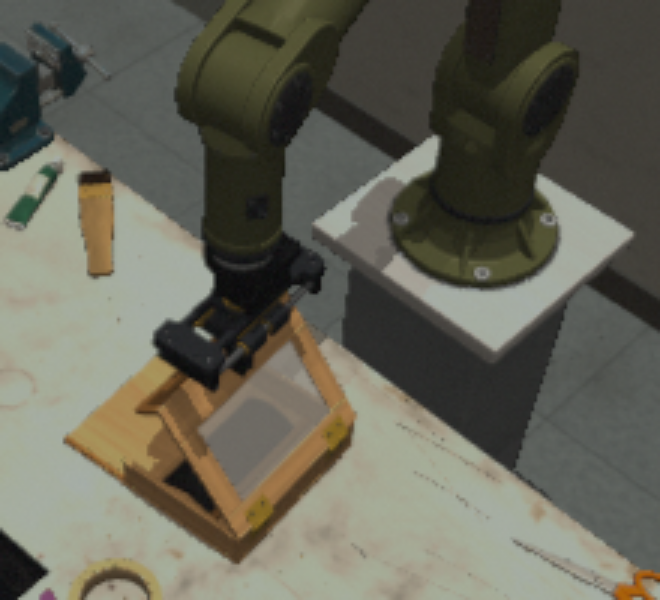

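View pics/n_side.png

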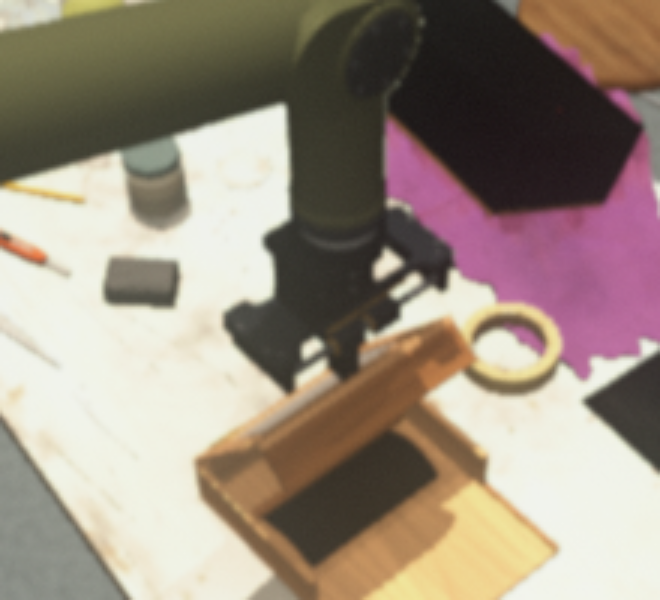

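>>> carry_out --commands '[{"tx": -0.007,"ty": 0,"tz": 0.0045,"rx": 0,"ry": 0,"rz": 0,"jaw": 0},{"tx": -0.0135,"ty": 0,"tz": 0.0095,"rx": 0,"ry": 0,"rz": 0,"jaw": 0},{"tx": -0.019,"ty": 0,"tz": 0.015,"rx": 0,"ry": 0,"rz": 0,"jaw": 0},{"tx": -0.025,"ty": 0,"tz": 0.021,"rx": 0,"ry": 0,"rz": 0,"jaw": 0},{"tx": -0.03,"ty": 0,"tz": 0.0275,"rx": 0,"ry": 0,"rz": 0,"jaw": 0},{"tx": -0.035,"ty": 0,"tz": 0.0335,"rx": 0,"ry": 0,"rz": 0,"jaw": 0},{"tx": -0.04,"ty": 0,"tz": 0.0405,"rx": 0,"ry": 0,"rz": 0,"jaw": 0},{"tx": -0.044,"ty": 0,"tz": 0.0475,"rx": 0,"ry": 0,"rz": 0,"jaw": 0},{"tx": -0.048,"ty": 0,"tz": 0.0545,"rx": 0,"ry": 0,"rz": 0,"jaw": 0},{"tx": -0.052,"ty": 0,"tz": 0.0615,"rx": 0,"ry": 0,"rz": 0,"jaw": 0},{"tx": -0.055,"ty": 0,"tz": 0.0685,"rx": 0,"ry": 0,"rz": 0,"jaw": 0},{"tx": -0.057,"ty": 0,"tz": 0.074,"rx": 0,"ry": 0,"rz": 0,"jaw": 0}]'

```text
time: 15.42
position: [0.5123, 0.0022, 0.1106]
tool_rot: [2.094, 2.342, -0.0]
ft_force: [0.3, -0.2, 0.7]
grip_width: 0.011
```

```bash
python3 st.py; python3 - <<'E'
from h import *
im=get_image("scene");cv2.imwrite("pics/o_scene.png",cv2.resize(im[60:260,220:440,::-1],None,fx=3,fy=3))
im=get_image("side");cv2.imwrite("pics/o_side.png",cv2.resize(im[60:260,150:370,::-1],None,fx=3,fy=3))
E
```

```text
t 15.43 box [-5.640e+01  1.000e-01  1.106e+02] yaw 1.6827 toolz [-0.e+00 -2.e-04 -1.e+00] F [ 0.29 -0.23  0.65]
```

View pics/o_side.png

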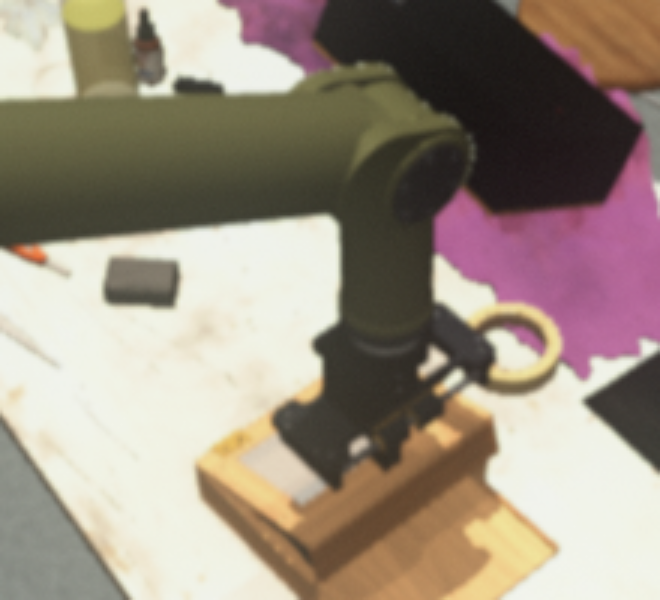

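>>> carry_out --commands '[{"tx": -0.002,"ty": 0,"tz": 0.005,"rx": 0,"ry": 0,"rz": 0,"jaw": 0},{"tx": -0.004,"ty": 0,"tz": 0.0105,"rx": 0,"ry": 0,"rz": 0,"jaw": 0},{"tx": -0.005,"ty": 0,"tz": 0.016,"rx": 0,"ry": 0,"rz": 0,"jaw": 0},{"tx": -0.0065,"ty": 0,"tz": 0.021,"rx": 0,"ry": 0,"rz": 0,"jaw": 0},{"tx": -0.0075,"ty": 0,"tz": 0.026,"rx": 0,"ry": 0,"rz": 0,"jaw": 0},{"tx": -0.008,"ty": 0,"tz": 0.03,"rx": 0,"ry": 0,"rz": 0,"jaw": 0},{"tx": -0.0085,"ty": 0,"tz": 0.034,"rx": 0,"ry": 0,"rz": 0,"jaw": 0},{"tx": -0.009,"ty": 0,"tz": 0.037,"rx": 0,"ry": 0,"rz": 0,"jaw": 0},{"tx": -0.0095,"ty": 0,"tz": 0.04,"rx": 0,"ry": 0,"rz": 0,"jaw": 0},{"tx": -0.01,"ty": 0,"tz": 0.043,"rx": 0,"ry": 0,"rz": 0,"jaw": 0},{"tx": -0.01,"ty": 0,"tz": 0.043,"rx": 0,"ry": 0,"rz": 0,"jaw": 0}]'

```text
time: 16.9
position: [0.5131, -0.0074, 0.0677]
tool_rot: [-2.093, -2.342, 0.001]
ft_force: [0.6, -0.5, 0.5]
grip_width: 0.002
```

```bash
python3 st.py; python3 - <<'E'
from h import *
im=get_image("side");cv2.imwrite("pics/p_side.png",cv2.resize(im[100:300,180:400,::-1],None,fx=3,fy=3))
E
```

```text
t 16.9 box [-66.1   0.4  67.7] yaw 1.6829 toolz [-7.e-04 -1.e-04 -1.e+00] F [ 0.56 -0.54  0.53]
```

View pics/p_side.png

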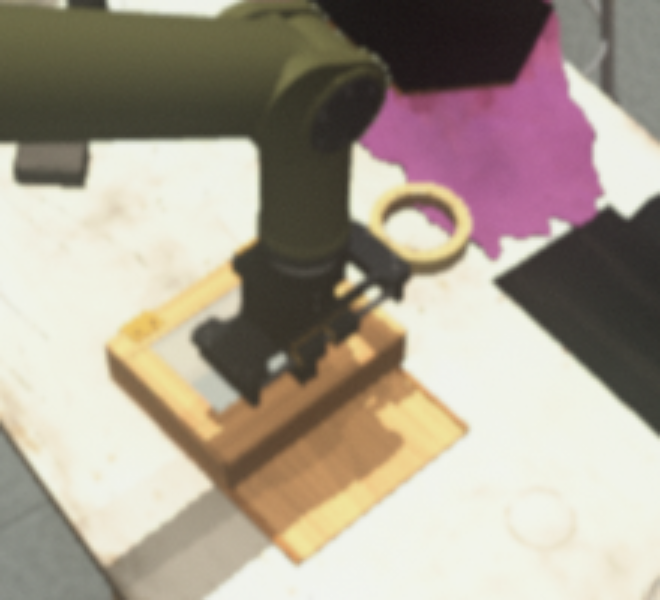

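>>> carry_out --commands '[{"tx": 0,"ty": 0,"tz": 0.0015,"rx": 0,"ry": 0,"rz": 0,"jaw": 0},{"tx": 0,"ty": 0,"tz": 0.003,"rx": 0,"ry": 0,"rz": 0,"jaw": 0},{"tx": 0,"ty": 0,"tz": 0.0045,"rx": 0,"ry": 0,"rz": 0,"jaw": 0},{"tx": 0,"ty": 0,"tz": 0.006,"rx": 0,"ry": 0,"rz": 0,"jaw": 0},{"tx": 0,"ty": 0,"tz": 0.007,"rx": 0,"ry": 0,"rz": 0,"jaw": 0},{"tx": 0,"ty": 0,"tz": 0.008,"rx": 0,"ry": 0,"rz": 0,"jaw": 0},{"tx": 0,"ty": 0,"tz": 0.008,"rx": 0,"ry": 0,"rz": 0,"jaw": 0},{"tx": 0,"ty": 0,"tz": 0.008,"rx": 0,"ry": 0,"rz": 0,"jaw": 0}]'

```text
time: 17.95
position: [0.5136, -0.0075, 0.0604]
tool_rot: [2.093, 2.342, 0.0]
ft_force: [-1.2, -1.5, 4.3]
grip_width: 0.011
```

```bash
python3 st.py
```

```text
t 17.95 box [-66.2  -0.   60.4] yaw 1.6828 toolz [ 3.e-04 -1.e-04 -1.e+00] F [-1.15 -1.47  4.35]
```

Contact at z = 60.4 mm, and closed is 60. One more millimetre or two to seat it.

>>> carry_out --commands '[{"tx": 0,"ty": 0,"tz": 0.001,"rx": 0,"ry": 0,"rz": 0,"jaw": 0},{"tx": 0,"ty": 0,"tz": 0.002,"rx": 0,"ry": 0,"rz": 0,"jaw": 0},{"tx": 0,"ty": 0,"tz": 0.002,"rx": 0,"ry": 0,"rz": 0,"jaw": 0},{"tx": 0,"ty": 0,"tz": 0.002,"rx": 0,"ry": 0,"rz": 0,"jaw": 0}]'

```text
time: 18.45
position: [0.5136, -0.0075, 0.0603]
tool_rot: [2.094, 2.342, -0.0]
ft_force: [-6.3, -1.3, 18.3]
grip_width: 0.008
```

```bash
python3 st.py
```

```text
t 18.45 box [-66.2  -0.1  60.3] yaw 1.6827 toolz [ 1.e-04 -3.e-04 -1.e+00] F [-6.33 -1.29 18.27]
```

The lid is hard against its seat: 18 N with no further travel. I'll lift off and inspect.

>>> carry_out --commands '[{"tx": 0,"ty": 0,"tz": -0.002,"rx": 0,"ry": 0,"rz": 0,"jaw": 0},{"tx": 0,"ty": 0,"tz": -0.008,"rx": 0,"ry": 0,"rz": 0,"jaw": 0},{"tx": 0,"ty": 0,"tz": -0.03,"rx": 0,"ry": 0,"rz": 0,"jaw": 0},{"tx": 0,"ty": 0,"tz": -0.07,"rx": 0,"ry": 0,"rz": 0,"jaw": 0},{"tx": -0.03,"ty": 0.03,"tz": -0.12,"rx": 0,"ry": 0,"rz": 0,"jaw": 0},{"tx": -0.07,"ty": 0.07,"tz": -0.17,"rx": 0,"ry": 0,"rz": 0,"jaw": 0},{"tx": -0.11,"ty": 0.11,"tz": -0.2,"rx": 0,"ry": 0,"rz": 0,"jaw": 0},{"tx": -0.14,"ty": 0.14,"tz": -0.22,"rx": 0,"ry": 0,"rz": 0,"jaw": 0},{"tx": -0.14,"ty": 0.14,"tz": -0.22,"rx": 0,"ry": 0,"rz": 0,"jaw": 0},{"tx": -0.14,"ty": 0.14,"tz": -0.22,"rx": 0,"ry": 0,"rz": 0,"jaw": 0},{"tx": -0.14,"ty": 0.14,"tz": -0.22,"rx": 0,"ry": 0,"rz": 0,"jaw": 0}]'

```text
time: 19.82
position: [0.6673, -0.1293, 0.2773]
tool_rot: [-2.09, -2.343, 0.001]
ft_force: [0.0, 1.0, -0.3]
grip_width: 0.001
```

```bash
python3 st.py; python3 - <<'E'
from h import *
for n in ["scene","side"]:
    im=get_image(n)[:,:,::-1]; cv2.imwrite(f"pics/q_{n}_full.png",im)
im=cv2.imread("pics/q_scene_full.png");cv2.imwrite("pics/q_scene.png",cv2.resize(im[120:260,220:380],None,fx=4,fy=4))
im=cv2.imread("pics/q_side_full.png");cv2.imwrite("pics/q_side.png",cv2.resize(im[150:300,190:350],None,fx=4,fy=4))
E
```

```text
t 19.82 box [-204.3 -139.2  277.3] yaw 1.6846 toolz [-1.6e-03  9.0e-04 -1.0e+00] F [ 0.01  1.   -0.29]
```

View pics/q_scene.png

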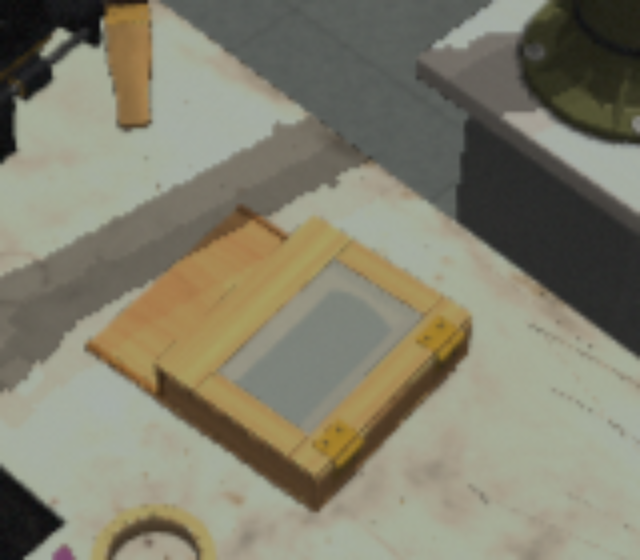

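View pics/q_side.png

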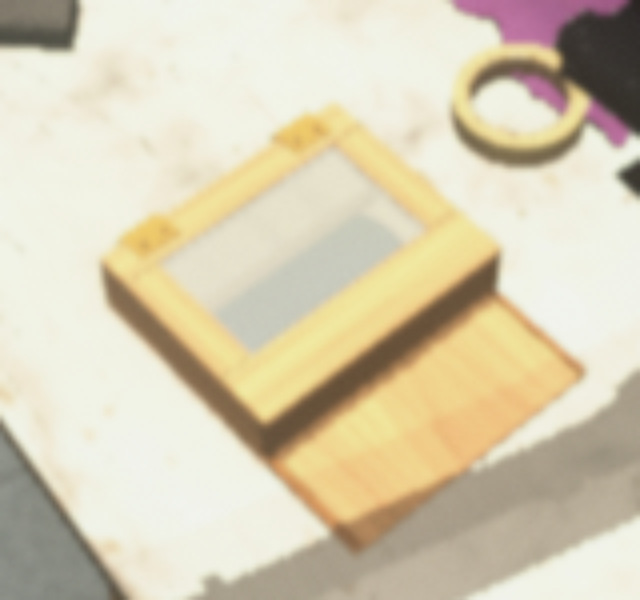

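View pics/q_scene_full.png

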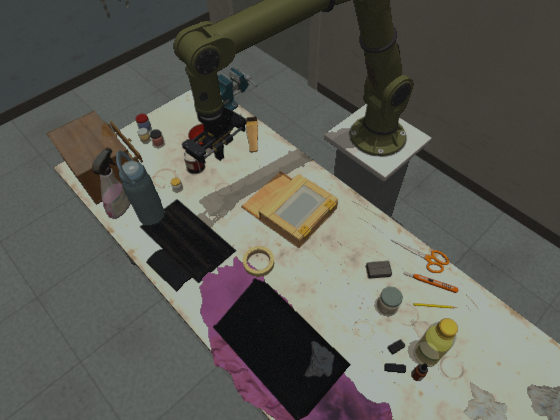

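The lid lies level with its flap closing the front, and the shell is visible parallel to the strip under the window. I'll check the bystanders by comparing pictures, then hand in.

```bash
python3 - <<'E'
from h import *
B=[.5062,.0583,1.682]
for n,boxes in {"scene":{"block":(362,258,396,280),"jar":(374,284,406,316)},"side":{"block":(184,144,212,162),"tin":(388,286,424,330)}}.items():
    a=cv2.imread(f"pics/a_{n}.png",0).astype(np.float32);b=cv2.imread(f"pics/q_{n}_full.png",0).astype(np.float32)
    for k,(x0,y0,x1,y1) in boxes.items(): print(n,k,cv2.phaseCorrelate(a[y0:y1,x0:x1].copy(),b[y0:y1,x0:x1].copy()))
# lid outer face corners predicted at theta=0 (z=60) vs picture
for n in ["scene","side"]:
    ci=camera_info(n); im=cv2.imread(f"pics/q_{n}_full.png"); im=cv2.resize(im,None,fx=4,fy=4)
    for bx,by in [(-92,-108),(-92,108)]:
        for z,c in((60,(0,0,255)),(70,(255,0,0))):
            p=proj(ci,bw(B,(bx-1.3,by,z))); cv2.circle(im,tuple(np.int32(p*4+2)),4,c,1)
    y,x=(520,900) if n=="scene" else (620,800)
    cv2.imwrite(f"pics/r_{n}.png",im[y:y+560,x:x+640])
E
```

```text
scene block ((0.06913866266381419, -0.00536399278345101), 1.0134723663881973)
scene jar ((-0.0060638742280403335, -0.0456726874773139), 0.9972953227697872)
side block ((-0.0724192501339278, -0.008882024987277859), 1.0093516906102498)
side tin ((-0.00502619397795101, 0.45145236965302615), 1.0005028565724692)
```

View pics/r_side.png

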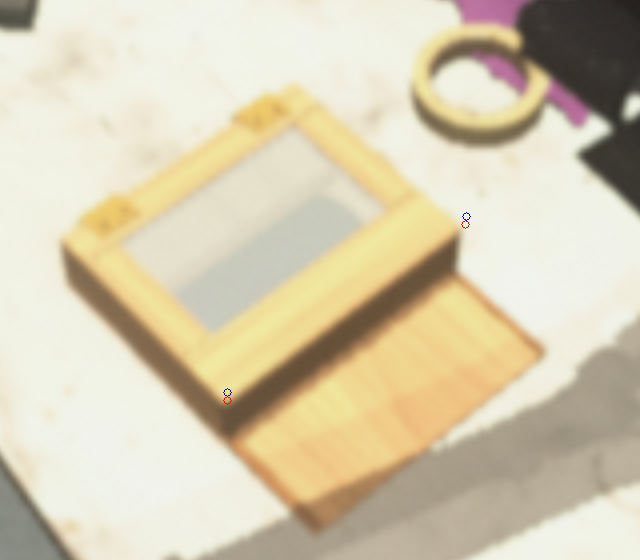

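```bash
python3 - <<'E'
from bench import ctrl
print(ctrl.close_job())
E
```

```text
the job is handed in; nothing more can be done
None
```

The shell is in the box against the stop strip, the lid is fully closed, and I handed the job in at about 20 s of the 64 s allowed.

**Shell:** I pushed it along the ledge with the two open fingers until the force at the strip rose to about 7 N. The wrist view then showed no gap along its whole length and the edges parallel. A second look after the fingers withdrew showed the shell had not moved.

**Lid:** I pushed it shut from behind on the front rail with the closed fingers, following its arc slowly. It stopped at z 60.3 mm under 18 N with no further travel; fully closed is 60 mm. After the arm lifted away, both fixed cameras showed it level, with the flap closing the front.

**Things standing around:** The sanding block and jar matched the starting pictures to under 0.1 pixel. The tin's patch showed a 0.45-pixel shift in the side view. I put that down to the arm's shadow, because the arm never came near the tin, but I did not check it further.

**Other checks:**
- **Refused call:** My first move call was refused because fields were missing, and nothing moved.
- **Box position:** My camera estimate of where the box lies differed from the contact positions by about 1 to 3 mm, so I relied on contact and force for the final placing.

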